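# Open the chopstick case to its serving notch

### The arm

A 6-joint arm with a two-finger parallel gripper is mounted at the origin on the work surface. World frame = base frame: x ahead of the robot, y to its left, z up, the work surface at z = 0. Lengths are in m, angles in rad, forces in N, time in s.
With the tool pointing down it reaches from about 0.325 to 0.775 m from the base axis. Payload 5.5 kg.
Tool frame: the origin (TCP) lies midway between the tips of the shut fingers; the grasp point (between the pads) lies 19 mm behind it; y points along the fingers, x is the direction in which the jaws open and shut, and the axes are right-handed (so a half turn about y gives the same grasp; the last joint's range is limited). The gripper opens to 85 mm and grips with 20 to 120 N. Pads are 22 mm wide; open, the fingers measure 114 mm over their backs; the gripper's body (76 mm by 85 mm) begins 54 mm behind the grasp point. The pads swing forward as they close: fully open they stand 13 mm farther back than shut.
Start: joints at [1.107, 0.091, 1.231, -0, 1.82, -0.057], TCP at [0.237, 0.551, 0.231] pointing down, gripper open.
Joint ranges: [-2.87, 2.87], [-0.86, 2.18], [0.17, 2.46], [-1.51, 4.65], [0.06, 2.69], [-2.65, 2.65]. Speed limits (rad/s): [2.57, 2.57, 3.01, 3.14, 3.14, 3.14].

### API

Orientations are given as [roll, pitch, yaw] about the fixed x, y, z axes, in that order (R = Rz(yaw) Ry(pitch) Rx(roll)).
In Python, from station import ctrl gives the robot as it stands.
- The arm moves only by the tool drive_tool, never from a script. Its argument "series" is a list of rows, each an object with "hand": the opening, from 0 (shut) to 1 (fully open); "translation": the shift along the tool's x, y, z in m, a list of three; "rotation": the turn, a rotation vector about the tool's x, y, z in rad, a list of three. A call has exactly 10 rows; each row shifts and turns the commanded pose from where the row before left it, along the tool's axes as they then stand; what a row does not reach is not made up. A row lasts 1/8 s, in which the tool goes at most 62.5 mm and 10.7 degrees, less where a joint would pass 70% of its speed; a pose out of reach is approached as far as the arm can. A call with a gripper value outside its range is refused whole. The fingers move at their own pace and stop on an object; "newtons" is the grip in N (left out, the last holds). Time passes only in rows, so rows that do not move let the fingers close, or fill a call up. It gives the time, the measured TCP pose, the force and the opening at its end, in the units of the state.
- ctrl.get_state(): the state, without advancing time (a new reading comes with each control period).
- ctrl.capture(name): name is "scene" or "top" or "wrist"; returns (picture, depth): 480x640x3 uint8, red, green, blue; 480x640 float32, m along the optical axis (not along the pixel's ray), 0 where there is no reading.
- ctrl.camera_params(name): a dict with "mtx" (3x3 intrinsics, pixels), "distortion" ([k1, k2, p1, p2, k3] as OpenCV has them; the pictures are not rectified), "rvec" (rotation vector, rad) and "tvec" (3), from world to camera coordinates, as OpenCV has them; the wrist camera has in their place "T_tool_cam" (4x4, takes a point from camera to tool coordinates, whose origin is the TCP and whose axes are the tool frame's). Camera axes: x right, y down, z forward; pixel columns grow to the right and rows downward; lengths in m; the calibration is good to about 2 mm. A picture is of the moment at which its call begins: read the wrist's pose just before it. camera_params takes no time and is no camera call.
- ctrl.sign_off(): hands the job in, once; it reports no verdict.
The state is a dict: "t": time; "joint_positions": joint angles; "dq": joint speeds; "joint_efforts": joint torques, N m; "eef_pos": TCP position; "tcp_rot": TCP orientation; "ft_force": force on the tool from outside, world axes, zero at the start; "moment": the same for the moment, N m; "grip_width": finger opening in m.
Only numpy, scipy, OpenCV 4.12 (cv2) and the standard library are available. Lean on these libraries where they do the work, as an engineer would, in place of code of your own. Each camera call takes 0.05 s, during which the arm holds its last target.

### The job

The table is being laid: with a fingertip, push the sliding lid of the red chopstick case open by its raised thumb step until it clicks into the half-open serving notch, so that the chopstick handles are bare and their tips stay covered. Do not push the lid on past the notch, do not pick the case up or shove it along the table, and leave everything else where it stands.

Things in the scene. Friction and masses are not known exactly. Their poses are not given: they have to be found in the camera images.
- case: Red plastic chopstick case, 270 long (x) x 96 wide (y) x 52 high (z), about 0.65 kg with lid and chopsticks, loose on rubber feet: a level push of over about 5 N may slide it. Origin: centre of its underside. +x is the way the lid opens, z up. The lid runs 45 mm above the table under 8 mm wide lips along both long sides (lip tops at 52); opening, it runs out over the lower end wall at +x.
- lid (a joint): How far the lid is open (m): 0 shut, grows along the case's +x, end stop 0.160. Begins 0 to 0.045 open. Serving notch at 0.090. About 0.5 N moves it until 0.076, where a sprung tongue meets a bump: the push rises to about 3 N near 0.079, falls to nothing at the crest (0.084), and the lid snaps on into the notch by itself and stays. A like bump beyond (crest 0.097) bars the way past.
- push_face (a point): Middle of the upright face of the thumb step on the lid: push here. Moves with the lid; in the case frame at x = -90 mm + joint lid, y = 0, 55 mm above the table. The face looks to the case's -x, is 62 wide (y) and 14 high, from the lid's flat top (48 above the table) to 62. On its +x side the step slopes away as a wedge 46 long; on its -x side the lid is flat for 41 mm, up to its rear edge.
- notch_mark (a point): Point fixed on the case, midway between two small white marks, one on each lip (x = -41, y = 0, 48 above the table in the case frame): the lid's rear (-x) edge stands level with the marks when the lid is in the notch. The rear edge lies 41 mm behind the push face.
- dish1: White ceramic sauce dish, loose bystander, 90 across, 22 high. Origin: centre of its underside.
- dish2: Blue ceramic sauce dish, loose bystander, 90 across, 22 high. Origin: centre of its underside.
- dish3: Terracotta sauce dish, loose bystander, 90 across, 22 high. Origin: centre of its underside.
- rice_bowl: Black melamine rice bowl, loose bystander, 116 across, 60 high. Origin: centre of its underside.
- shaker: Glass sesame shaker with a steel cap, loose bystander, 44 across, 94 high. Origin: centre of its underside.
- tea_cup: Blue ceramic tea cup, loose bystander, 70 across, 80 high. Origin: centre of its underside.
- soy_bottle: Amber glass soy sauce bottle with a red cap, loose bystander, 62 across, 106 high. Origin: centre of its underside.

How it is judged:
On the way:
1. the lid is in the serving notch (value of joint lid between 0.0865 and 0.0935 m), for 0.2 s.
At the end, for the whole second after the job is handed in: The lid rests in the serving notch, 90 mm open within 3.5 mm; the case stands flat and still within 25 mm of where it began, and every bystander within 20 mm of where it began (all of step 1 and velocity of joint lid between -0.005 and 0.005 m/s and distance of case from where it was at the start of the episode below 0.025 m and angle between case's own z axis and vertical below 0.05 rad and linear speed of case below 0.01 m/s and distance of each of dish1, dish2, dish3, rice_bowl, shaker, tea_cup, soy_bottle from where it was at the start of the episode below 0.02 m); the robot touches nothing.
It fails at once if the lid is pushed past the notch (over its far bump) (value of joint lid above 0.104 m).
It fails at once if the case is lifted or tipped (height (world z) of case above 0.008 m or angle between case's own z axis and vertical above 0.1 rad).
It fails at once if the case is shoved more than 25 mm along the table (distance of case from where it was at the start of the episode above 0.025 m).
It fails at once if a bystander is moved more than 20 mm or tipped (distance of any of dish1, dish2, dish3, rice_bowl, shaker, tea_cup, soy_bottle from where it was at the start of the episode above 0.02 m or angle between any of shaker, tea_cup, soy_bottle, rice_bowl's own z axis and vertical above 0.3 rad).
It fails at once if the case or its lid is pressed with the arm or the hand's body instead of the fingers (contact force between the arm and case above 3 N).
It also fails if it takes over 45 s, if anything falls off the work surface, if the arm or the gripper's body presses on something with over 40 N, if the wrist force passes 120 N, or if a joint passes its speed limit or range.

## Working session

There is one attempt and no reset: what is moved stays moved. The work goes in short steps, Python scripts to look and compute and a tool call to move; the robot and the scene stay as the last step left them, time stands still between calls to the robot, and variables do not carry over. Pictures are saved under pics/ and viewed, and the job is handed in when it is done.

Besides the shell and the picture viewer there is one more tool, called by a JSON object that holds its "name" and its "arguments", one argument or row to a line. drive_tool: Moves the arm, as the interface text tells. Its arguments: {"type":"object","properties":{"series":{"type":"array"},"newtons":{"type":"number"}},"required":["series"]}

```bash
ls; mkdir -p pics
python3 - <<'E'
from station import ctrl
import cv2
print(ctrl.get_state())
for n in ("scene","top"):
    p,d=ctrl.capture(n); cv2.imwrite(f"pics/{n}0.png",p[:,:,::-1])
    import numpy as np
    np.savez(f"{n}0.npz",p=p,d=d); print(ctrl.camera_params(n))
print(ctrl.camera_params("wrist"))
E
```

```text
pics
{'t': 0.0, 'joint_positions': array([ 1.10728739e+00,  9.18870607e-02,  1.23192590e+00, -1.19556526e-05,
        1.81980177e+00, -5.67029674e-02]), 'dq': array([-0.00037853,  0.00091684, -0.0009957 ,  0.00013091, -0.00075682,
       -0.0001703 ]), 'joint_efforts': array([ 1.74252084e-03, -4.58742571e+01, -4.18016303e+01,  4.78144202e-06,
        1.17795164e-02,  3.22792528e-05]), 'eef_pos': array([0.23728224, 0.55076762, 0.23011139]), 'tcp_rot': array([-1.5706933 ,  0.00201949,  1.16398753]), 'ft_force': array([-0.28141629,  0.01784396, -0.64995184]), 'moment': array([-0.02189476,  0.03100009,  0.02004764]), 'grip_width': 0.0854877974935834}
{'mtx': array([[608.50060629,   0.        , 319.96892735],
       [  0.        , 608.50060629, 244.78476319],
       [  0.        ,   0.        ,   1.        ]]), 'distortion': array([0.0663602, 0.       , 0.       , 0.       , 0.       ]), 'rvec': array([ 2.3122308 ,  0.55918421, -0.22450883]), 'tvec': array([-0.52122839, -0.11911673,  1.34670014])}
{'mtx': array([[552.68174019,   0.        , 323.42133319],
       [  0.        , 552.6817401
[... 164 characters left out ...]
': array([ 2.14128599, -2.16327633,  0.09211998]), 'tvec': array([0.04696365, 0.56397926, 1.08081326])}
{'mtx': array([[344.91106188,   0.        , 319.72526691],
       [  0.        , 344.91106188, 243.97803421],
       [  0.        ,   0.        ,   1.        ]]), 'distortion': array([-0.061102,  0.      ,  0.      ,  0.      ,  0.      ]), 'T_tool_cam': array([[ 9.99999756e-01, -3.05486736e-04,  6.27803090e-04,
         1.86283858e-04],
       [-6.92415872e-04, -3.18599832e-01,  9.47889059e-01,
        -1.43049251e-01],
       [-8.95495759e-05, -9.47889262e-01, -3.18599966e-01,
         8.14851359e-02],
       [ 0.00000000e+00,  0.00000000e+00,  0.00000000e+00,
         1.00000000e+00]])}
```

View pics/scene0.png

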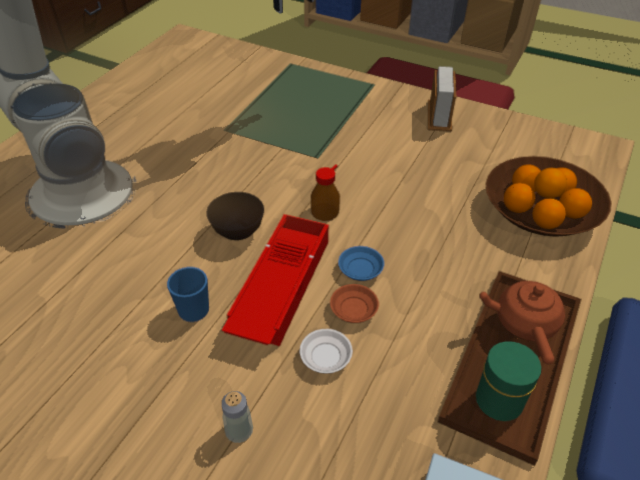

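View pics/top0.png

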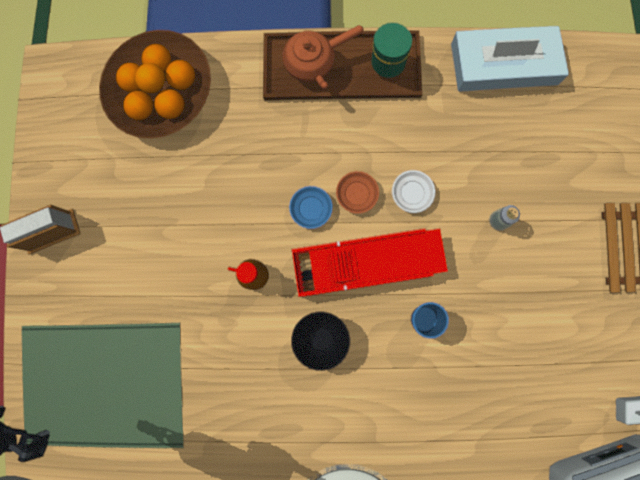

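The case's open end, with the chopstick handles, is at left in the top view (about 305,270). The white marks are near (338,243) and (346,288), and the lid opens to the right (world −y). Next I'll zoom in and measure.

```bash
cat > h.py <<'E'
import numpy as np, cv2
from station import ctrl
def cast(name,uv,z):
    c=ctrl.camera_params(name)
    R=cv2.Rodrigues(c["rvec"])[0]; t=c["tvec"]
    p=cv2.undistortPoints(np.array(uv,float).reshape(-1,1,2),c["mtx"],c["distortion"]).reshape(-1,2)
    d=np.c_[p,np.ones(len(p))]@R; o=-R.T@t
    return o+d*((z-o[2])/d[:,2])[:,None]
def proj(name,P):
    c=ctrl.camera_params(name)
    return cv2.projectPoints(np.array(P,float).reshape(-1,3),c["rvec"],c["tvec"],c["mtx"],c["distortion"])[0].reshape(-1,2)
E
python3 - <<'E'
from h import *
z=np.load("top0.npz"); p=z["p"]
cv2.imwrite("pics/topz.png",cv2.resize(p[220:310,280:460],None,fx=4.4,fy=4.4,interpolation=cv2.INTER_CUBIC)[:,:,::-1])
z=np.load("scene0.npz"); p=z["p"]
cv2.imwrite("pics/scz.png",cv2.resize(p[205:345,215:340],None,fx=4.2,fy=4.2,interpolation=cv2.INTER_CUBIC)[:,:,::-1])
E
```

```text
(no output)
```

View pics/topz.png

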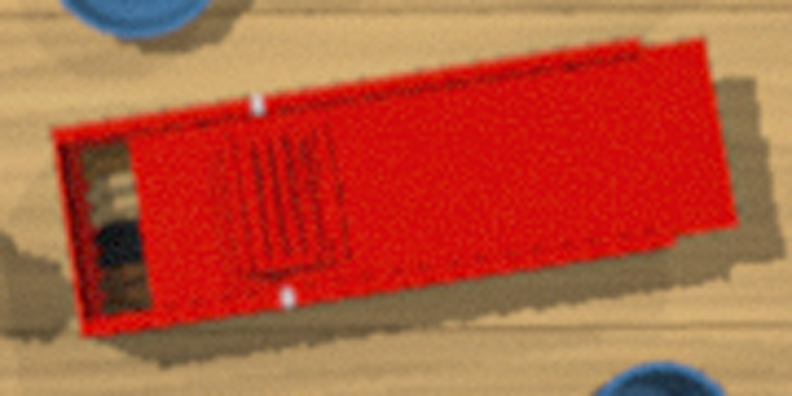

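View pics/scz.png

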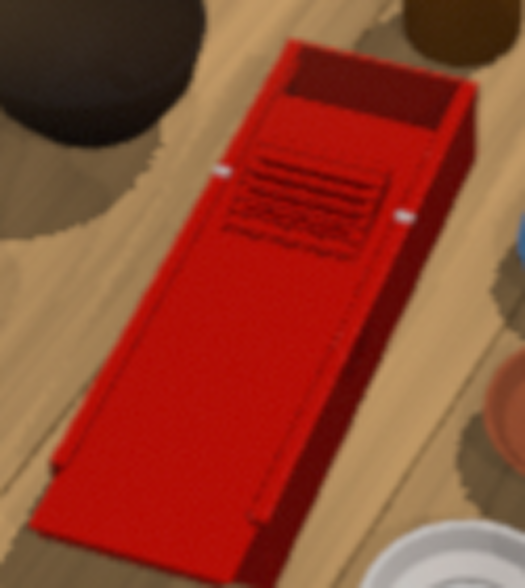

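Run:
```python
from h import *
def f(l,x0=280,y0=220,s=4.4): return [((x+.5)/s-.5+x0,(y+.5)/s-.5+y0) for x,y in l]
C=cast("top",f([(53,130),(82,335),(640,42),(675,243)]),.052)[:,:2]
M=cast("top",f([(258,104),(288,297)]),.052)[:,:2]
E_=cast("top",f([(132,135),(152,310)]),.048)[:,:2]
Fr=cast("top",f([(706,38),(737,226)]),.048)[:,:2]
print("corners",C,"marks",M,"rear",E_,"front",Fr)
ex=(C[2]+C[3]-C[0]-C[1]);L=np.linalg.norm(ex)/2;ex/=np.linalg.norm(ex);ey=np.array([-ex[1],ex[0]])
c=C.mean(0);print("centre",c,"L",L,"yaw",np.arctan2(ex[1],ex[0]))
for n,q in(("C",C),("M",M),("E",E_),("F",Fr)): print(n,np.c_[(q-c)@ex,(q-c)@ey])
# scene check
g=lambda l:f(l,215,205,4.2)
S=cast("scene",g([(292,42),(477,85),(53,467),(262,523)]),.052)[:,:2]
SM=cast("scene",g([(221,170),(404,216)]),.052)[:,:2]
SE=cast("scene",g([(279,95),(437,130)]),.048)[:,:2]
SF=cast("scene",g([(30,525),(235,583)]),.048)[:,:2]
for n,q in(("C",S),("M",SM),("E",SE),("F",SF)): print("scene",n,np.c_[(q-c)@ex,(q-c)@ey])
# bystanders rough
P=p=cast("top",[(312,208),(357,193),(413,192),(508,217),(430,320),(321,341),(250,273)],.05);print(p.round(3))
for n in P: print(n[:2].round(3), ((n[:2]-c)@ex).round(3),((n[:2]-c)@ey).round(3))
```

```text
corners [[ 0.54836627  0.10365833]
 [ 0.45640472  0.09100664]
 [ 0.58513837 -0.16107819]
 [ 0.49440529 -0.17426565]] marks [[ 0.55905379  0.01142861]
 [ 0.47245984 -0.00094059]] rear [[0.54610034 0.06832049]
 [0.46736225 0.05986814]] front [[ 0.58716796 -0.1918491 ]
 [ 0.50184945 -0.20323314]]
centre [ 0.52107866 -0.03516972] L 0.26762860977583075 yaw -1.4306431043685823
C [[-0.13365485  0.0464136 ]
 [-0.13397376 -0.0464136 ]
 [ 0.1336227   0.04584281]
 [ 0.13400591 -0.04584281]]
M [[-0.04083648  0.04411231]
 [-0.04068529 -0.04336047]]
E [[-0.09898005  0.03923337]
 [-0.10160988 -0.03991341]]
F [[ 0.16437541  0.04355396]
 [ 0.16372927 -0.04251826]]
scene C [[-0.13003474 -0.0432308 ]
 [-0.13105497  0.04940789]
 [ 0.13834436 -0.04179535]
 [ 0.13660163  0.04879966]]
scene M [[-0.04003136 -0.04237742]
 [-0.04037839  0.04554539]]
scene E [[-0.09798501 -0.03735069]
 [-0.10041027  0.04022792]]
scene F [[ 0.16508969 -0.03970094]
 [ 0.16425317  0.04835369]]
[[ 0.631  0.063  0.05 ]
 [ 0.66  -0.027  0.05 ]
 [ 0.661 -0.14   0.05 ]
 [ 0.608 -0.33   0.05 ]
 [ 0.406 -0.166  0.05 ]
 [ 0.368  0.047  0.05 ]
 [ 0.502  0.187  0.05 ]]
[0.631 0.063] -0.082 0.122
[ 0.66  -0.027] 0.012 0.139
[ 0.661 -0.14 ] 0.123 0.124
[ 0.608 -0.33 ] 0.304 0.045
[ 0.406 -0.166] 0.114 -0.132
[0.368 0.047] -0.103 -0.14
[0.502 0.187] -0.222 0.012
```

Lid is about 31 mm open and the case yaw is −1.431. Plan: tool z opposite the push direction (yaw 0.14), fingers shut, starting behind the step. First I'll travel at height.

{"name": "drive_tool", "arguments": {
  "series": [
    {"hand":0,"translation":[-0.0357,0,-0.0452],"rotation":[0,0,0]},
    {"hand":0,"translation":[-0.0357,0,-0.0452],"rotation":[0,0,0]},
    {"hand":0,"translation":[-0.0357,0,-0.0452],"rotation":[0,0,0]},
    {"hand":0,"translation":[-0.0357,0,-0.0452],"rotation":[0,0,0]},
    {"hand":0,"translation":[-0.0357,0,-0.0452],"rotation":[0,0,0]},
    {"hand":0,"translation":[-0.0357,0,-0.0452],"rotation":[0,0,0]},
    {"hand":0,"translation":[-0.0357,0,-0.0452],"rotation":[0,0,0]},
    {"hand":0,"translation":[-0.0357,0,-0.0452],"rotation":[0,0,0]},
    {"hand":0,"translation":[-0.0357,0,-0.0452],"rotation":[0,0,0]},
    {"hand":0,"translation":[-0.0357,0,-0.0452],"rotation":[0,0,0]}
  ]
}}

```text
t: 1.35
eef_pos: [0.5117, 0.0425, 0.2309]
tcp_rot: [-1.57, -0.0, 1.164]
ft_force: [1.3, 2.1, 0.8]
grip_width: -0.0001
```

{"name": "drive_tool", "arguments": {
  "series": [
    {"hand":0,"translation":[0,0,0],"rotation":[0,0.1707,0]},
    {"hand":0,"translation":[0,0,0],"rotation":[0,0.1707,0]},
    {"hand":0,"translation":[0,0,0],"rotation":[0,0.1707,0]},
    {"hand":0,"translation":[0,0,0],"rotation":[0,0.1707,0]},
    {"hand":0,"translation":[0,0,0],"rotation":[0,0.1707,0]},
    {"hand":0,"translation":[0,0,0],"rotation":[0,0.1707,0]},
    {"hand":0,"translation":[0,0.02,0],"rotation":[0,0,0]},
    {"hand":0,"translation":[0,0.03,0],"rotation":[0,0,0]},
    {"hand":0,"translation":[0,0.03,0],"rotation":[0,0,0]},
    {"hand":0,"translation":[0,0,0],"rotation":[0,0,0]}
  ]
}}

```text
t: 2.6
eef_pos: [0.5096, 0.0443, 0.148]
tcp_rot: [-1.57, 0.006, 0.14]
ft_force: [0.1, 0.5, -0.1]
grip_width: -0.0001
```

Run:
```python
from h import *
s=ctrl.get_state();p,d=ctrl.capture("wrist");cv2.imwrite("pics/w1.png",p[:,:,::-1])
from scipy.spatial.transform import Rotation as R
Rt=R.from_euler("xyz",s["tcp_rot"]).as_matrix();c=ctrl.camera_params("wrist");T=c["T_tool_cam"]
np.savez("w1.npz",p=p,d=d,Rt=Rt,t=s["eef_pos"])
# predicted push-face outline at lid=.031, marks
ce=np.array([.5215,-.035]);a=-1.4306;ex=np.array([np.cos(a),np.sin(a)]);ey=np.array([-ex[1],ex[0]])
def W(x,y,z): return np.r_[ce+x*ex+y*ey,z]
P=[W(-.059,-.031,.062),W(-.059,.031,.062),W(-.059,.031,.048),W(-.059,-.031,.048),W(-.1,-.039,.048),W(-.1,.039,.048),W(-.041,-.044,.052),W(-.041,.044,.052)]
q=(np.array(P)-s["eef_pos"])@Rt; q=(q-T[:3,3])@T[:3,:3]
print(cv2.projectPoints(q,np.zeros(3),np.zeros(3),c["mtx"],c["distortion"])[0].reshape(-1,2).round(1))
```

```text
[[278.  278.2]
 [363.4 278.4]
 [361.3 270.8]
 [280.2 270.7]
 [267.2 218.6]
 [374.5 218.7]
 [263.7 294.2]
 [377.8 294.4]]
```

View pics/w1.png

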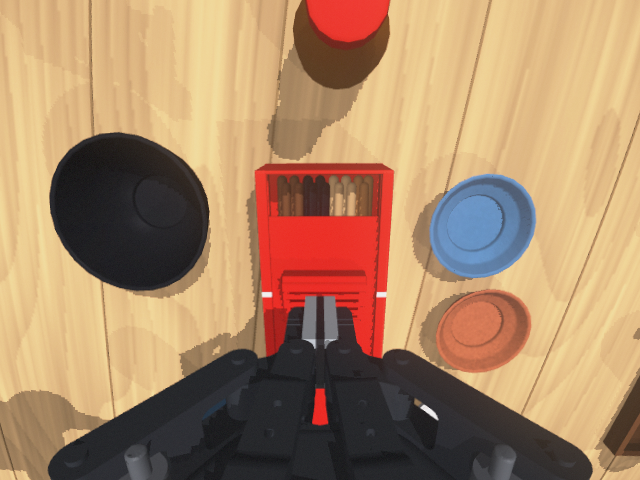

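The wrist view agrees with the top measurement. The step face is at rows 271–278, as predicted, and the marks are at row 295. The fingers are centred over the lid, so I'm going down behind the step.

{"name": "drive_tool", "arguments": {
  "series": [
    {"hand":0,"translation":[0,0.02,0],"rotation":[0,0,0]},
    {"hand":0,"translation":[0,0.02,0],"rotation":[0,0,0]},
    {"hand":0,"translation":[0,0.02,0],"rotation":[0,0,0]},
    {"hand":0,"translation":[0,0.015,0],"rotation":[0,0,0]},
    {"hand":0,"translation":[0,0.01,0],"rotation":[0,0,0]},
    {"hand":0,"translation":[0,0.004,0],"rotation":[0,0,0]},
    {"hand":0,"translation":[0,0.003,0],"rotation":[0,0,0]},
    {"hand":0,"translation":[0,0,0],"rotation":[0,0,0]},
    {"hand":0,"translation":[0,0,0],"rotation":[0,0,0]},
    {"hand":0,"translation":[0,0,0],"rotation":[0,0,0]}
  ]
}}

```text
t: 3.9
eef_pos: [0.5115, 0.0443, 0.0597]
tcp_rot: [-1.571, -0.001, 0.14]
ft_force: [1.0, 0.6, -0.5]
grip_width: 0.0001
```

Run:
```python
from h import *
s=ctrl.get_state();print(s["eef_pos"],s["ft_force"])
p,d=ctrl.capture("wrist");cv2.imwrite("pics/w2.png",p[:,:,::-1])
p,d=ctrl.capture("scene");cv2.imwrite("pics/s2.png",cv2.resize(p[155:345,175:365],None,fx=3,fy=3,interpolation=cv2.INTER_CUBIC)[:,:,::-1])
```

```text
[0.51149152 0.04434915 0.0596702 ] [ 0.98047065  0.61754068 -0.47222576]
```

View pics/w2.png

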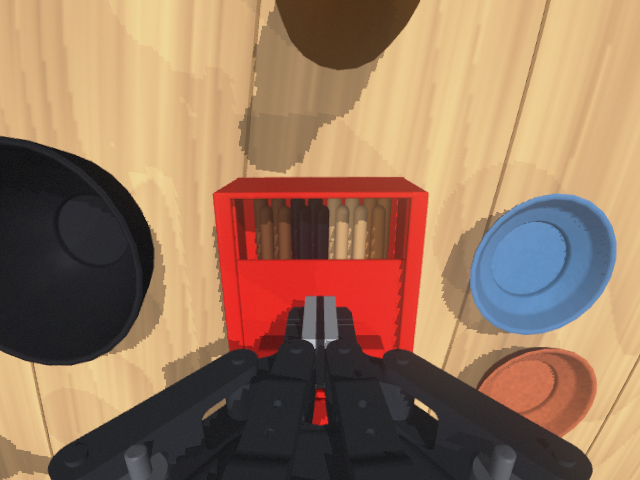

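View pics/s2.png

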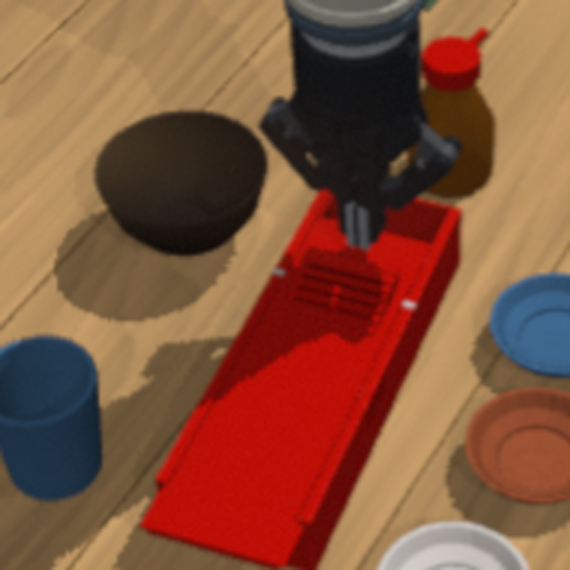

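{"name": "drive_tool", "arguments": {
  "series": [
    {"hand":0,"translation":[0,0.003,0],"rotation":[0,0,0]},
    {"hand":0,"translation":[0,0.0025,0],"rotation":[0,0,0]},
    {"hand":0,"translation":[0,0,0],"rotation":[0,0,0]},
    {"hand":0,"translation":[0,0,-0.003],"rotation":[0,0,0]},
    {"hand":0,"translation":[0,0,-0.003],"rotation":[0,0,0]},
    {"hand":0,"translation":[0,0,-0.003],"rotation":[0,0,0]},
    {"hand":0,"translation":[0,0,-0.003],"rotation":[0,0,0]},
    {"hand":0,"translation":[0,0,-0.003],"rotation":[0,0,0]},
    {"hand":0,"translation":[0,0,-0.003],"rotation":[0,0,0]},
    {"hand":0,"translation":[0,0,0],"rotation":[0,0,0]}
  ]
}}

```text
t: 5.25
eef_pos: [0.5138, 0.0262, 0.0538]
tcp_rot: [-1.571, 0.0, 0.139]
ft_force: [0.4, 0.5, 0.1]
grip_width: 0.0005
```

{"name": "drive_tool", "arguments": {
  "series": [
    {"hand":0,"translation":[0,0,-0.003],"rotation":[0,0,0]},
    {"hand":0,"translation":[0,0,-0.003],"rotation":[0,0,0]},
    {"hand":0,"translation":[0,0,-0.003],"rotation":[0,0,0]},
    {"hand":0,"translation":[0,0,-0.003],"rotation":[0,0,0]},
    {"hand":0,"translation":[0,0,-0.003],"rotation":[0,0,0]},
    {"hand":0,"translation":[0,0,-0.003],"rotation":[0,0,0]},
    {"hand":0,"translation":[0,0,-0.002],"rotation":[0,0,0]},
    {"hand":0,"translation":[0,0,-0.002],"rotation":[0,0,0]},
    {"hand":0,"translation":[0,0,0],"rotation":[0,0,0]},
    {"hand":0,"translation":[0,0,0],"rotation":[0,0,0]}
  ]
}}

```text
t: 6.5
eef_pos: [0.5169, 0.0046, 0.0538]
tcp_rot: [-1.571, -0.0, 0.14]
ft_force: [-0.1, 0.5, 0.0]
grip_width: -0.0002
```

Run:
```python
from h import *
s=ctrl.get_state();print(s["eef_pos"],s["ft_force"])
ce=np.array([.5215,-.035]);a=-1.4306;ex=np.array([np.cos(a),np.sin(a)]);print((s["eef_pos"][:2]-ce)@ex)
p,d=ctrl.capture("wrist");cv2.imwrite("pics/w3.png",p[:,:,::-1])
p,d=ctrl.capture("top");cv2.imwrite("pics/t3.png",cv2.resize(p[220:310,280:460],None,fx=4.4,fy=4.4,interpolation=cv2.INTER_CUBIC)[:,:,::-1])
p,d=ctrl.capture("scene");cv2.imwrite("pics/s3.png",cv2.resize(p[205:345,215:340],None,fx=4.2,fy=4.2,interpolation=cv2.INTER_CUBIC)[:,:,::-1])
```

```text
[0.51687082 0.00463955 0.05384767] [-0.12222085  0.54246344  0.00307544]
-0.03989749707529239
```

View pics/w3.png

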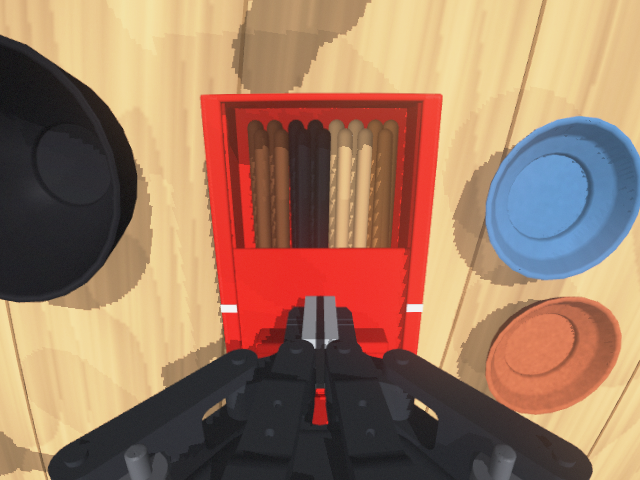

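View pics/t3.png

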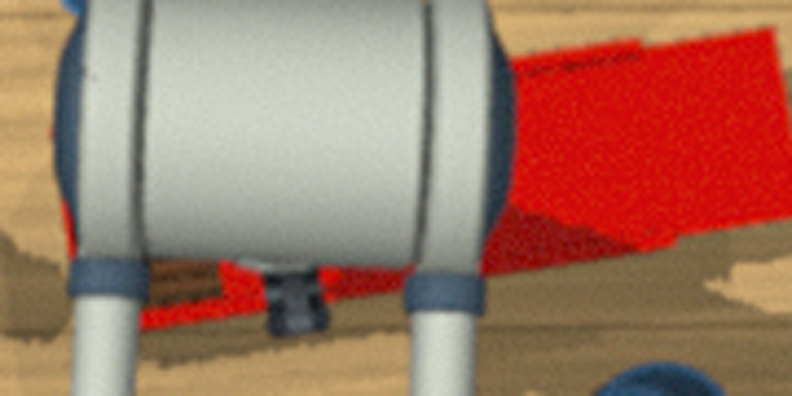

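View pics/s3.png

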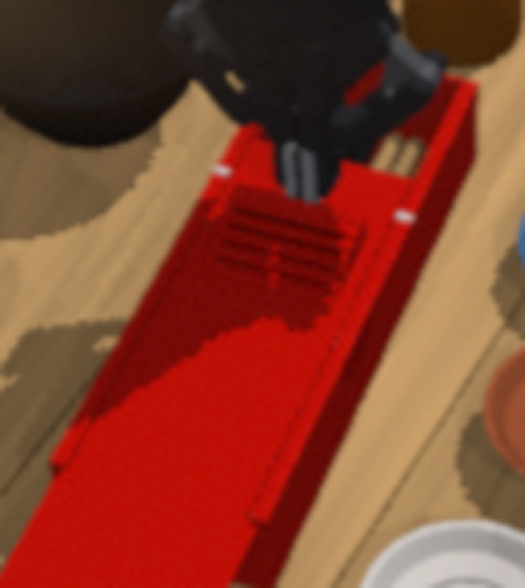

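The lid is following the finger, and the case's visible corners (scene 53,467 and 262,523) haven't moved. I'll work out the opening from the wrist picture: rear edge at row 248, marks at row 308.

```bash
cat >> h.py <<'E'
from scipy.spatial.transform import Rotation as Ro
def castw(s,uv,z):
    c=ctrl.camera_params("wrist");T=c["T_tool_cam"];Rt=Ro.from_euler("xyz",s["tcp_rot"]).as_matrix()
    p=cv2.undistortPoints(np.array(uv,float).reshape(-1,1,2),c["mtx"],c["distortion"]).reshape(-1,2)
    d=np.c_[p,np.ones(len(p))]@T[:3,:3].T@Rt.T; o=Rt@T[:3,3]+s["eef_pos"]
    return o+d*((z-o[2])/d[:,2])[:,None]
def cf(P):
    ce=np.array([.5215,-.035]);a=-1.4306;ex=np.array([np.cos(a),np.sin(a)]);ey=np.array([-ex[1],ex[0]])
    return np.c_[(P[:,:2]-ce)@ex,(P[:,:2]-ce)@ey]
E
python3 - <<'E'
from h import *
s=ctrl.get_state()
r=cf(castw(s,[(237,248),(405,248.5)],.048)); m=cf(castw(s,[(229,308.5),(414,308)],.052)); w=cf(castw(s,[(203,95),(441,95)],.052))
print(r,m,w,"lid",.090+r[:,0].mean()-m[:,0].mean())
E
```

```text
[[-0.07004561 -0.03642795]
 [-0.06975723  0.04064832]] [[-0.04095507 -0.04167504]
 [-0.04114878  0.04635756]] [[-0.13515428 -0.04439449]
 [-0.13515956  0.04928129]] lid 0.06115050354236934
```

{"name": "drive_tool", "arguments": {
  "series": [
    {"hand":0,"translation":[0,0,-0.003],"rotation":[0,0,0]},
    {"hand":0,"translation":[0,0,-0.003],"rotation":[0,0,0]},
    {"hand":0,"translation":[0,0,-0.003],"rotation":[0,0,0]},
    {"hand":0,"translation":[0,0,-0.003],"rotation":[0,0,0]},
    {"hand":0,"translation":[0,0,-0.003],"rotation":[0,0,0]},
    {"hand":0,"translation":[0,0,-0.003],"rotation":[0,0,0]},
    {"hand":0,"translation":[0,0,-0.002],"rotation":[0,0,0]},
    {"hand":0,"translation":[0,0,-0.002],"rotation":[0,0,0]},
    {"hand":0,"translation":[0,0,-0.002],"rotation":[0,0,0]},
    {"hand":0,"translation":[0,0,0],"rotation":[0,0,0]}
  ]
}}

```text
t: 7.9
eef_pos: [0.5202, -0.0196, 0.0537]
tcp_rot: [-1.572, 0.0, 0.139]
ft_force: [0.1, 0.1, 0.8]
grip_width: 0.0002
```

Run:
```python
from h import *
s=ctrl.get_state();print(s["eef_pos"],s["ft_force"],cf(s["eef_pos"][None]))
p,d=ctrl.capture("wrist");cv2.imwrite("pics/w4.png",p[:,:,::-1])
```

```text
[ 0.52023854 -0.01964602  0.05373462] [0.13043015 0.0635455  0.76614947] [[-0.01537961  0.00089644]]
```

View pics/w4.png

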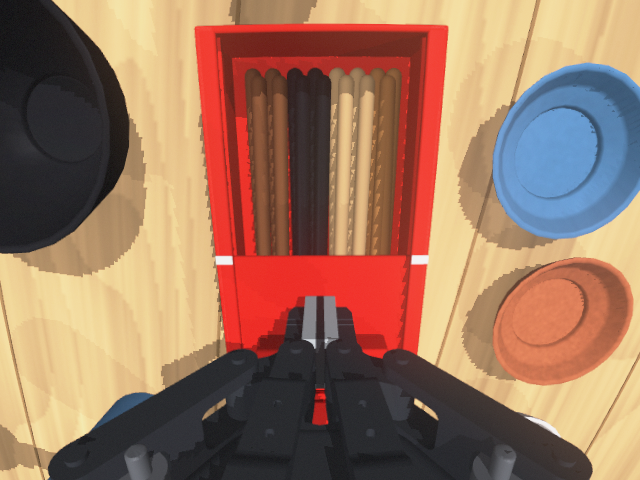

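The rear edge (row 256) now stands almost level with the marks (row 260), and there is little force on the tool. I'll measure before backing off.

Run:
```python
from h import *
s=ctrl.get_state()
r=cf(castw(s,[(237,256),(405,256)],.048)); m=cf(castw(s,[(224,260.5),(420,260)],.052)); w=cf(castw(s,[(196,27),(447,25)],.052))
print(r,m,w,"lid",.090+r[:,0].mean()-m[:,0].mean())
```

```text
[[-0.04170064 -0.03677077]
 [-0.0416131   0.04083224]] [[-0.04102913 -0.04183559]
 [-0.04116876  0.0467643 ]] [[-0.13496381 -0.04499661]
 [-0.13561449  0.04934549]] lid 0.08944207516712394
```

The lid is at 0.0894, past the ~0.085 the finger pushed to, so it has snapped in. Backing off and going up.

{"name": "drive_tool", "arguments": {
  "series": [
    {"hand":0,"translation":[0,0,0.004],"rotation":[0,0,0]},
    {"hand":0,"translation":[0,0,0.004],"rotation":[0,0,0]},
    {"hand":0,"translation":[0,-0.01,0],"rotation":[0,0,0]},
    {"hand":0,"translation":[0,-0.02,0],"rotation":[0,0,0]},
    {"hand":0,"translation":[0,-0.03,0],"rotation":[0,0,0]},
    {"hand":0,"translation":[0,-0.03,0],"rotation":[0,0,0]},
    {"hand":0,"translation":[0,-0.03,0],"rotation":[0,0,0]},
    {"hand":0,"translation":[0,-0.03,0.03],"rotation":[0,0,0]},
    {"hand":0,"translation":[0,-0.02,0.03],"rotation":[0,0,0]},
    {"hand":0,"translation":[0,0,0],"rotation":[0,0,0]}
  ]
}}

```text
t: 9.2
eef_pos: [0.5114, 0.0497, 0.228]
tcp_rot: [-1.571, -0.006, 0.142]
ft_force: [0.5, 0.4, -0.7]
grip_width: -0.0
```

{"name": "drive_tool", "arguments": {
  "series": [
    {"hand":0,"translation":[-0.03,0,0.03],"rotation":[0,0,0]},
    {"hand":0,"translation":[-0.03,0,0.04],"rotation":[0,0,0]},
    {"hand":0,"translation":[-0.03,0,0.04],"rotation":[0,0,0]},
    {"hand":0,"translation":[-0.02,0,0.04],"rotation":[0,0,0]},
    {"hand":0,"translation":[0,0,0.04],"rotation":[0,0,0]},
    {"hand":0,"translation":[0,0,0.04],"rotation":[0,0,0]},
    {"hand":0,"translation":[0,0,0.04],"rotation":[0,0,0]},
    {"hand":0,"translation":[0,0,0.02],"rotation":[0,0,0]},
    {"hand":0,"translation":[0,0,0],"rotation":[0,0,0]},
    {"hand":0,"translation":[0,0,0],"rotation":[0,0,0]}
  ]
}}

```text
t: 10.45
eef_pos: [0.3618, 0.3191, 0.2238]
tcp_rot: [-1.572, -0.0, 0.139]
ft_force: [-0.5, -0.6, 0.2]
grip_width: 0.0001
```

Run:
```python
from h import *
s=ctrl.get_state();print(s["t"],s["eef_pos"],s["ft_force"])
p,d=ctrl.capture("top");cv2.imwrite("pics/t5.png",p[:,:,::-1]);cv2.imwrite("pics/t5z.png",cv2.resize(p[220:310,280:460],None,fx=4.4,fy=4.4,interpolation=cv2.INTER_CUBIC)[:,:,::-1])
p0=np.load("top0.npz")["p"]
cv2.imwrite("pics/diff5.png",cv2.absdiff(p,p0))
```

```text
10.45 [0.3618227  0.31909388 0.22384643] [-0.50560761 -0.64075581  0.18120869]
```

View pics/t5z.png

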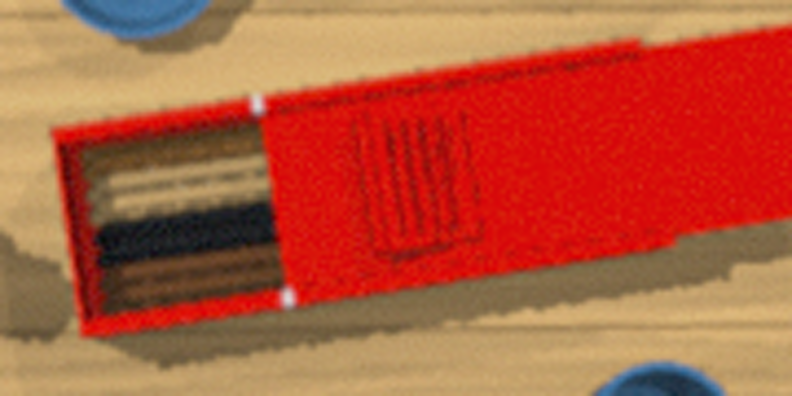

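View pics/diff5.png

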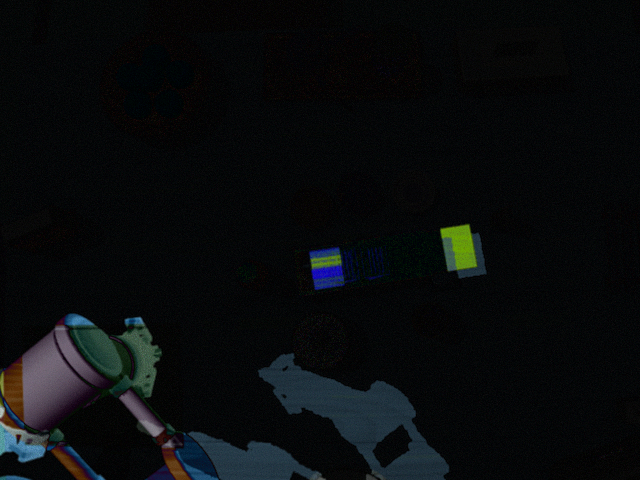

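The lid's rear edge runs between the two marks, (258,104) to (288,297) in the zoom. The difference picture shows only the lid and the arm with its shadows changed, so the case and bystanders haven't moved. Handing in.

Run:
```python
from station import ctrl
print(ctrl.sign_off())
```

```text
the job is handed in; nothing more can be done
None
```

The lid is in the half-open serving notch, and I have handed the job in; the sign-off gave no verdict. I pushed it by the thumb step with the shut fingertips, from about 31 mm open. The finger itself went only to about 85 mm, and the lid snapped on from there.

- **Lid:** the wrist camera put it at 89.4 mm open, measured while the finger was still behind the step. After I pulled back, the top view showed its rear edge level with both white marks.
- **Case and bystanders:** before-and-after top pictures showed no visible change except the lid and the arm with its shadow.
- **Arm:** it ended clear of everything, about 0.22 m above the table, at 10.5 s of the 45 s allowed.
- **Disagreements:** the cameras differed by 2–5 mm on the case's position, mostly sideways or at its far end. The lid opening was measured against the marks, so this does not affect it. No check failed.

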